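Seat the drill bushes of a drill jig

ROBOT

A 7-joint arm with a two-finger parallel gripper is mounted at the origin on a cart in front of the work surface, level with it; the furniture and walls round the work are solid. World frame = base frame: x ahead of the robot, y to its left, z up, the work surface at z = 0. Lengths are in m, angles in rad, forces in N, time in s.
With the tool pointing down it reaches from about 0.425 to 0.925 m from the base axis. Payload 6.8 kg.
Tool frame: the origin (TCP) lies at the very end of the fingers, on their centre line; the grasp point (between the pads) lies 19 mm behind it (tcp_to_grasp is the distance from the TCP to the grasp point, in m); z points along the fingers, y is the direction in which the jaws open and shut (so a half turn about z gives the same grasp; the last joint's range is limited). The gripper opens to 85 mm and grips with 20 to 120 N. Pads are 22 mm wide; open, the fingers measure 114 mm over their backs; the gripper's body (76 mm by 85 mm) begins 54 mm behind the grasp point. The pads swing forward as they close: fully open they stand 13 mm farther back than shut.
Start: joints at [0.994, 0.477, 0.022, 1.555, -0.011, 1.109, -0.083], TCP at [0.305, -0.602, 0.231] pointing down, gripper open.
Joint ranges: [-2.96, 2.96], [-0.34, 2.1], [-1.41, 1.46], [0.24, 2.44], [-1.37, 4.51], [0.17, 1.92], [-2.96, 2.96]. Speed limits (rad/s): [2.39, 2.39, 3.14, 3.14, 3.14, 3.14, 3.14].

INTERFACE

Orientations are given as a unit quaternion [w, x, y, z].
In Python, from station import * gives the robot as it stands.
- The arm moves only by the tool apply_moves, never from a script. Its argument "increments" is one flat list of numbers, 5 for each row, row after row: the finger opening in mm, from 0 to 85.4, then the shift along the tool's x, y, z in mm, then the turn about the tool's z in degrees. In form: [claw, tx, ty, tz, roll, claw, tx, ty, tz, roll, ...]. A call has 1 to 12 rows; each row shifts and turns the pose as measured when the row begins, along the tool's axes as they then stand; what a row does not reach is not made up. A row lasts 1/8 s, in which the tool goes at most 62.5 mm and 10.7 degrees, less where a joint would pass 70% of its speed; a pose out of reach is approached as far as the arm can. A call with a gripper value outside its range is refused whole. The fingers move at their own pace and stop on an object; "squeeze" is the grip in N (left out, the last holds). Time passes only in rows, so rows that do not move let the fingers close. It gives the time, the measured TCP pose, the force and the opening at its end, in the units of the state.
- get_obs(): the state, without advancing time (a new reading comes with each control period).
- read_camera(name): name is "side" or "top" or "wrist"; returns (picture, depth): 400x640x3 uint8, blue, green, red; 400x640 float32, m along the optical axis (not along the pixel's ray), 0 where there is no reading.
- get_calibration(name): a dict with "mtx" (3x3 intrinsics, pixels), "camera_from_world" (4x4, takes a point from world to camera coordinates); the wrist camera has in their place "T_tool_cam" (4x4, takes a point from camera to tool coordinates, whose origin is the TCP and whose axes are the flange's). Camera axes: x right, y down, z forward; pixel columns grow to the right and rows downward; lengths in m; the calibration is good to about 2 mm. A picture is of the moment at which its call begins: read the wrist's pose just before it. get_calibration takes no time and is no camera call.
- hand_in(): hands the job in, once; it reports no verdict.
Trained networks look in the newest picture that a camera, given by its name, has taken for a name from the list of things; names that differ only in an ending like _2 or _b are one class to them, and where a whole thing is asked for, a point or a joint stands for the part that bears it (a point fixed in the world has none). Each returns a list of dicts, best first, with "p" (0 to 1); they miss things now and then, are a little off and sometimes report something else, mostly with a low value. They report only what shows in the picture. A call takes as long as a camera call.
- outline_of(camera, thing): "pixels" (400x640 bool, what is visible of it) and "extent" ([centre column, centre row, width, height] in pixels, round what is visible of it).
The state is a dict: "t": time; "q": joint angles; "joint_vel": joint speeds; "joint_torque": joint torques, N m; "eef_pos": TCP position; "tool_rot": TCP orientation; "contact_force": force on the tool from outside, world axes, zero at the start; "torque": the same for the moment, N m; "gripper_width": opening from 0.0 (shut) to 1.0 (fully open).
Only numpy, scipy, OpenCV 4.12 (cv2) and the standard library are available. Lean on these libraries where they do the work, as an engineer would, in place of code of your own. Each camera call takes 0.05 s, during which the arm holds its last target.

TASK

The three headed steel bushes in the drill jig stand proud of its plate. Before drilling, press each one gently straight down with the fingertips until its head is fully home on the plate: the widest head first, then the middle one, the narrowest last. Do not pull any bush up, and leave the loose small parts round the jig where they lie.

Things in the scene. Friction and masses are not known exactly. Their poses are not given: they have to be found in the camera images.
- jig: fixed drill jig: dark steel plate 150 (x) by 230 (y) mm, top 40 mm above the bench, on four feet; an aluminium bar 266 (y) by 90 mm lies under it, its top at 23 mm, its ends sticking out 18 mm. Origin on the bench under the plate's centre, z up. The bushes sit, in any order, at jig x, y = (-40, 70), (36, 4), (-34, -72) mm. Corner screws 13 mm wide, 4 mm high at x +-60, y +-100.
- bush_wide_top (a point): centre of the flat top of the widest bush's head: a plain steel disc 46 mm across and 10 mm thick with a 15 mm drill hole in the middle. The top is 51 mm above the bench when the bush is home and 61 to 65 mm at the start; it moves only up and down with its bush.
- bush_mid_top (a point): centre of the flat top of the middle bush's head: a plain steel disc 33 mm across and 10 mm thick with a 10 mm drill hole in the middle. The top is 51 mm above the bench when the bush is home and 61 to 65 mm at the start; it moves only up and down with its bush.
- bush_narrow_top (a point): centre of the flat top of the narrowest bush's head: a plain steel disc 22 mm across and 10 mm thick with a 6 mm drill hole in the middle. The top is 51 mm above the bench when the bush is home and 61 to 65 mm at the start; it moves only up and down with its bush.
- bush_wide (a joint): how far the widest bush is pushed in, in m: 0 to 0.004 at the start, 0.014 when its head rests on the liner ring in the plate (a hard stop); grows downward, negative when pulled up. A snug fit, without a spring: it slides under about 4 N and stays where it is left; stay well under 30 N at the stop.
- bush_mid (a joint): how far the middle bush is pushed in, in m: 0 to 0.004 at the start, 0.014 when its head rests on the liner ring in the plate (a hard stop); grows downward, negative when pulled up. A snug fit, without a spring: it slides under about 4 N and stays where it is left; stay well under 30 N at the stop.
- bush_narrow (a joint): how far the narrowest bush is pushed in, in m: 0 to 0.004 at the start, 0.014 when its head rests on the liner ring in the plate (a hard stop); grows downward, negative when pulled up. A snug fit, without a spring: it slides under about 4 N and stays where it is left; stay well under 30 N at the stop.
- bearing_b: loose ball bearing, ring 42 mm across and 12 mm thick, lying flat; origin at the centre of its underside
- hexkey: loose L-shaped hex key, 104 mm long, 8 mm thick, lying flat; origin at the centre of its underside
- bolt_a: loose steel bolt with a nut on it, 68 mm long, 21 mm across, lying; origin at the centre of its underside
- fitting_a: loose brass hose fitting, 52 mm long, 21 mm across, lying; origin at the centre of its underside

How it is judged:
On the way, in this order (a step that is already met when the one before it is completed fails the run):
1. the widest bush is pressed home (0.012 m or more) (value of joint bush_wide above 0.012 m), for 0.1 s.
2. the middle bush is pressed home (0.012 m or more) (value of joint bush_mid above 0.012 m), for 0.1 s.
3. the narrowest bush is pressed home (0.012 m or more) (value of joint bush_narrow above 0.012 m), for 0.1 s.
At the end, for the whole second after the job is handed in: all three bush heads are within 2 mm of resting on the plate, and each loose part lies within 15 mm of where it was (value of joint each of bush_wide, bush_mid, bush_narrow above 0.012 m and distance of each of bearing_b, hexkey, bolt_a, fitting_a from where it was at the start of the episode below 0.015 m); the robot touches nothing.
It fails at once if the middle bush is pushed in (past 7 mm) before the widest is home (value of joint bush_mid above 0.007 m and value of joint bush_wide below 0.012 m).
It fails at once if the narrowest bush is pushed in (past 7 mm) before the other two are home (value of joint bush_narrow above 0.007 m and value of joint any of bush_wide, bush_mid below 0.012 m).
It fails at once if a bush is pulled up (4 mm or more above its highest start) (value of joint any of bush_wide, bush_mid, bush_narrow below -0.004 m).
It fails at once if a bush is pressed with more than 35 N (contact force between any of the arm, the fingers and bush_wide above 35 N or contact force between any of the arm, the fingers and bush_mid above 35 N or contact force between any of the arm, the fingers and bush_narrow above 35 N).
It fails at once if a loose part is moved 15 mm or more (distance of any of bearing_b, hexkey, bolt_a, fitting_a from where it was at the start of the episode above 0.015 m).
It also fails if it takes over 48 s, if anything falls off the work surface, if the arm or the gripper's body presses on something with over 40 N, if the wrist force passes 120 N, or if a joint passes its speed limit or range.

## Working session

There is one attempt and no reset: what is moved stays moved. The work goes in short steps, Python scripts to look and compute and a tool call to move; the robot and the scene stay as the last step left them, time stands still between calls to the robot, and variables do not carry over. Pictures are saved under pics/ and viewed, and the job is handed in when it is done.

Besides the shell and the picture viewer there is one more tool, called after "Request:" in YAML: its name, and indented under it one key for each argument. apply_moves: Moves the arm, as the interface text tells. Its arguments: {"type":"object","properties":{"increments":{"type":"array"},"squeeze":{"type":"number"}},"required":["increments"]}

```bash
mkdir -p pics; ls; cat > h.py <<'E'
from station import *
import numpy as np, cv2
def world(cam,u,v,d,obs=None):
    c=get_calibration(cam);K=c["mtx"]
    p=np.array([(u-K[0][2])/K[0][0]*d,(v-K[1][2])/K[1][1]*d,d,1.0])
    return (np.linalg.inv(c["camera_from_world"])@p)[:3]
E
python3 - <<'E'
from h import *
print(get_obs())
for n in("top","side"):
    p,d=read_camera(n); cv2.imwrite(f"pics/{n}0.png",p); np.save(f"{n}0.npy",d)
    print(n,get_calibration(n))
    for t in("bush_wide_top","bush_mid_top","bush_narrow_top","jig"):
        for r in outline_of(n,t)[:3]:
            m=r["pixels"]; 
            print(t,round(r["p"],2),r["extent"],m.sum(), np.median(d[m]))
            u,v=r["extent"][:2]; print(world(n,u,v,np.median(d[m&(d>0)])))
E
```

```text
pics
{'t': 0.0, 'q': array([ 0.99388944,  0.47777327,  0.02231466,  1.55644028, -0.01145696,
        1.10935863, -0.08310013]), 'joint_vel': array([-1.76448223e-04, -5.10875105e-04,  1.38057869e-03, -5.61165179e-04,
       -9.34360347e-05, -2.90878617e-03,  1.75745751e-04]), 'joint_torque': array([ 1.45983438e-03, -5.96441031e+01,  1.60862993e+00, -2.81194228e+01,
        1.25808595e-02,  9.37874982e-03,  1.21972380e-05]), 'eef_pos': array([ 0.30469554, -0.60163965,  0.23034798]), 'tool_rot': array([-8.77870136e-04,  9.72645331e-01,  2.32293353e-01, -2.94026596e-04]), 'contact_force': array([-0.12747264, -0.27757964, -0.47795603]), 'torque': array([-0.02484532,  0.01839776,  0.01411191]), 'gripper_width': 1.005450900171717}
top {'mtx': array([[511.48461818,   0.        , 314.31334065],
       [  0.        , 511.48461818, 195.98050321],
       [  0.        ,   0.        ,   1.        ]]), 'camera_from_world': array([[-0.02523704, -0.99967223,  0.00430452,  0.03685382],
       [-0.99179336,  0.02449781, -0.1254822 ,  0.57767717],
       [ 0.12533562, -0.00743599, -0.99208653,  0.856467
[... 654 characters left out ...]
,
       [  0.        ,   0.        ,   1.        ]]), 'camera_from_world': array([[-0.97398131, -0.22569441, -0.02055358,  0.59000974],
       [-0.13372787,  0.64557484, -0.75189759,  0.13796424],
       [ 0.18296796, -0.72958561, -0.65895945,  0.78964305],
       [ 0.        ,  0.        ,  0.        ,  1.        ]])}
bush_wide_top 0.69 [294.3, 222.7, 28.0, 21.5] 444 0.82079744
[0.627051   0.0580065  0.06256199]
bush_mid_top 0.91 [317.9, 264.4, 19.3, 22.4] 324 0.75014126
[0.56637724 0.14067544 0.0614543 ]
bush_mid_top 0.28 [219.0, 227.7, 19.0, 26.7] 202 0.8850411
[0.77708363 0.05176514 0.01342727]
bush_narrow_top 0.44 [347.5, 209.6, 8.8, 15.2] 160 0.84990764
[0.5433972 0.0012809 0.0579503]
```

```bash
python3 - <<'E'
import cv2
for n,(a,b,c,e) in {"top":(100,290,180,420),"side":(130,320,200,450)}.items():
    p=cv2.imread(f"pics/{n}0.png")[a:b,c:e]; cv2.imwrite(f"pics/{n}0c.png",cv2.resize(p,None,fx=3,fy=3,interpolation=cv2.INTER_CUBIC))
E
```

```text
(no output)
```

View pics/top0c.png

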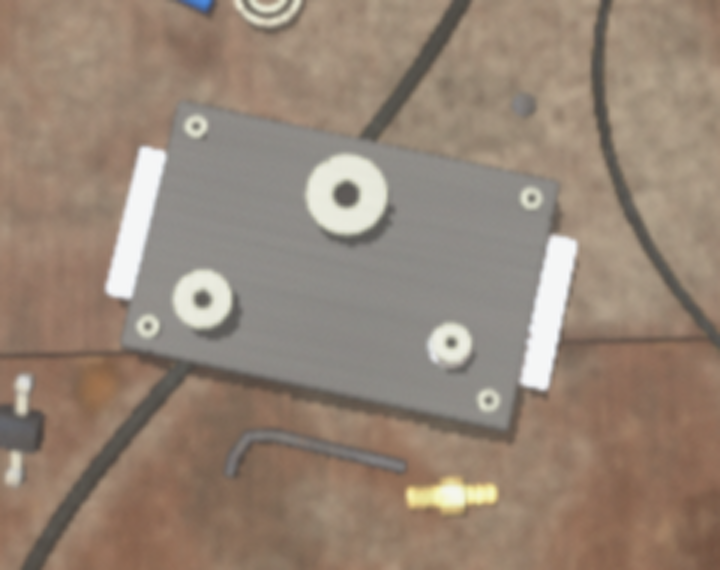

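View pics/side0c.png

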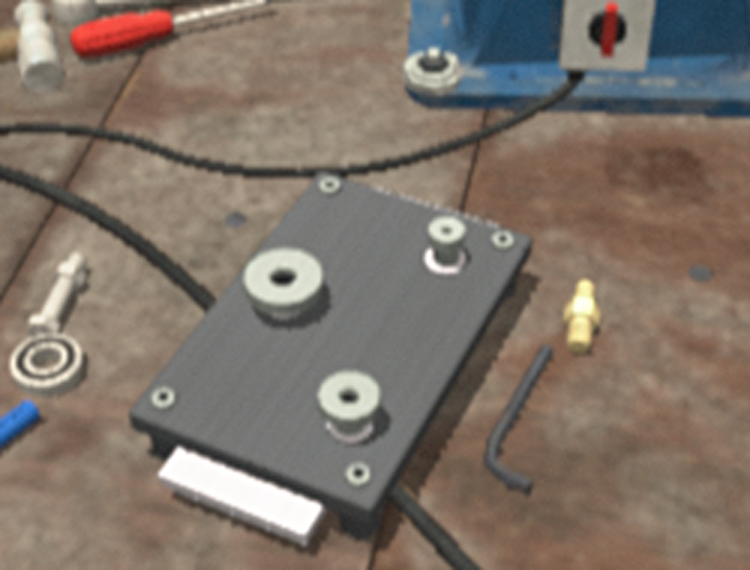

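View pics/top0.png

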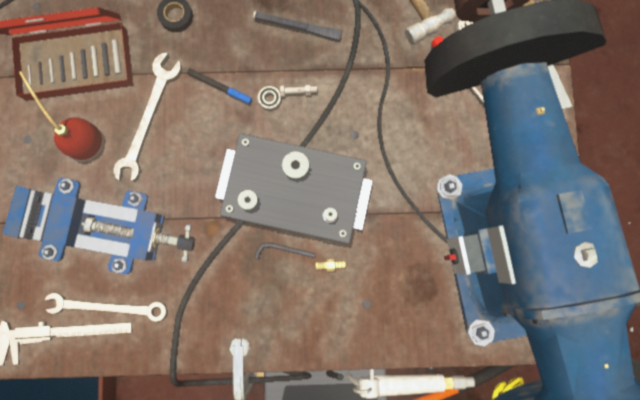

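View pics/side0.png

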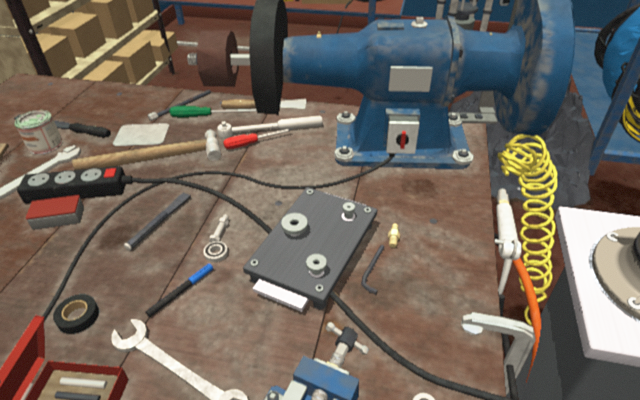

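```bash
cat > hm.py <<'E'
from h import *
def cloud(n):
    d=np.load(f"{n}0.npy");c=get_calibration(n);K=c["mtx"]
    v,u=np.mgrid[:400,:640]
    P=np.stack([(u-K[0][2])/K[0][0]*d,(v-K[1][2])/K[1][1]*d,d,np.ones_like(d)],-1)@np.linalg.inv(c["camera_from_world"]).T
    return P[...,:3],d>0
E
python3 - <<'E'
from hm import *
s=0.05
xs=np.arange(-.1,1.1,s); ys=np.arange(.35,-1.0,-s)
H=np.full((len(xs),len(ys)),-9.0)
for n in("top","side"):
    P,ok=cloud(n);P=P[ok]
    i=np.floor((P[:,0]+.1)/s).astype(int); j=np.floor((.4-P[:,1])/s).astype(int)
    m=(i>=0)&(i<len(xs))&(j>=0)&(j<len(ys))
    np.maximum.at(H,(i[m],j[m]),P[m,2])
print("y:     "+" ".join("%4d"%round(y*100) for y in ys))
for i,x in enumerate(xs): print("x %.2f "%x+" ".join("  . " if h<-5 else "%4d"%round(h*1000) for h in H[i]))
P,_=cloud("top")
# bush & screw refinement
p=cv2.imread("pics/top0.png"); g=cv2.cvtColor(p,cv2.COLOR_BGR2GRAY)
for u,v,r,z in((295.3,165,13,.063),(247.7,199.7,10,.063),(330.3,214.3,8,.063),(245.3,142,5,.044),(357,166,5,.044),(342.3,233.3,5,.044),(229,208.7,5,.044)):
    for _ in range(3):
        yy,xx=np.mgrid[:400,:640]; m=((xx-u)**2+(yy-v)**2<=(r+3)**2)
        w=np.where(m,np.clip(g.astype(float)-150,0,60),0)
        u,v=(xx*w).sum()/w.sum(),(yy*w).sum()/w.sum()
    zz=P[...,2][m&(g>170)]
    c=get_calibration("top");K=np.array(c["mtx"]);T=np.linalg.inv(c["camera_from_world"])
    ray=T[:3,:3]@np.linalg.inv(K)@[u,v,1]
    print(round(u,1),round(v,1),"z",np.round(np.percentile(zz,[20,50,80]),4),"xy",(T[:3,3]+ray*(z-T[2,3])/ray[2])[:2].round(4))
E
```

```text
y:       35   30   25   20   15   10    5    0   -5  -10  -15  -20  -25  -30  -35  -40  -45  -50  -55  -60  -65  -70  -75  -80  -85  -90  -95
x -0.10   .    .    .    .    .    .    .    .    .    .    .    .    .    .    .    .    .  -726 -722 -728 -725 -727 -727 -724 -728 -723 -726
x -0.05   .    .    .    .    .    .    .    .    .    .    .    .    .    .    .  -482 -468 -523 -724 -728 -724 -729 -721 -725 -724 -727 -728
x 0.00 -731 -727 -726 -721 -723  -86   .    .    .    13   13    0 -721 -721 -641 -259 -305 -511 -722 -725 -724 -727   .    .    .    .    . 
x 0.05 -715 -719 -721 -722    2    1   22   61   67   38   10   -1   .  -722 -230 -103 -104 -718 -720 -722 -716 -722 -723 -731 -727 -728 -727
x 0.10 -721 -722 -720 -702    1    3   14   14   14   12    1    0 -236 -720  -14   -9  -69 -720 -725 -720 -722 -720   .    .    .    .    . 
x 0.15   .    .    .    .    .    -7   -5   -8  -10   -3  -25 -230  302  306   30   29 -115 -369   .    .    .    .    .    .    .    .    . 
x 0.20   .    .   -37  -43   25  -80  -95 -128  -12  -10  -38  -41  309  337  340   23 -323 -367   .    
[... 2291 characters left out ...]
 .    .  -720 -720
x 1.05   .     0    1    2    1   33   35   44   44   32   32    2    2   16   25   10    0    0   .    .    .    .    .    .    .  -720 -720
x 1.10   .    .    -2    1    1   34   35   44   43   32    0    2    3   15    1    1   -1   -1   .    .    .    .    .    .  -728 -720 -721
295.0 164.1 z [0.0623 0.0638 0.065 ] xy [0.6307 0.0542]
246.8 199.0 z [0.0635 0.0652 0.0664] xy [0.5727 0.1368]
329.3 214.1 z [0.0429 0.0645 0.0659] xy [ 0.5436 -0.0019]
244.8 141.5 z [0.042  0.0445 0.0457] xy [0.6767 0.1419]
356.5 165.6 z [0.0429 0.0445 0.0464] xy [ 0.6291 -0.0524]
342.3 233.0 z [0.0429 0.0442 0.0454] xy [ 0.5123 -0.0238]
228.7 208.2 z [0.0418 0.0443 0.0453] xy [0.5599 0.1705]
```

```bash
python3 - <<'E'
from h import *
print(get_calibration("wrist"))
p,d=read_camera("wrist");cv2.imwrite("pics/w0.png",p)
E
```

```text
{'mtx': array([[305.22148196,   0.        , 321.25209187],
       [  0.        , 305.22148196, 200.15129277],
       [  0.        ,   0.        ,   1.        ]]), 'T_tool_cam': array([[ 1.15412371e-04, -9.48238526e-01, -3.17558946e-01,
         8.24099750e-02],
       [ 9.99999944e-01,  2.09426400e-04, -2.61916148e-04,
         8.59660731e-05],
       [ 3.14864209e-04, -3.17558898e-01,  9.48238497e-01,
        -1.43367608e-01],
       [ 0.00000000e+00,  0.00000000e+00,  0.00000000e+00,
         1.00000000e+00]])}
```

View pics/w0.png

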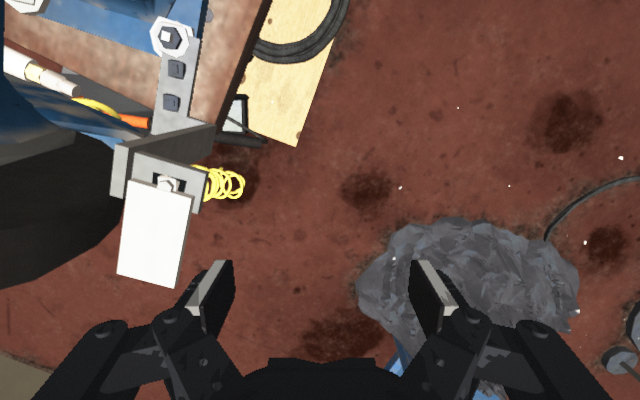

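```bash
cat >> h.py <<'E'
J=np.array([(36,4),(-40,70),(-34,-72),(60,100),(60,-100),(-60,-100),(-60,100)])/1000
W=np.array([(.6307,.0542),(.5727,.1368),(.5436,-.0019),(.6767,.1419),(.6291,-.0524),(.5123,-.0238),(.5599,.1705)])
jm,wm=J.mean(0),W.mean(0)
U,S,V=np.linalg.svd((J-jm).T@(W-wm)); R=(U@V).T
T=dict(zip(("wide","mid","narrow"),(J[:3]-jm)@R.T+wm))
from scipy.spatial.transform import Rotation as Ro
def delta(x,y,z):
    o=get_obs();q=o["tool_rot"]
    return Ro.from_quat([q[1],q[2],q[3],q[0]]).inv().apply(np.array([x,y,z])-o["eef_pos"])*1000
E
python3 - <<'E'
from h import *
print(T,R); print(((J-jm)@R.T+wm-W)*1000)
x,y=T["wide"]; print(delta(x,y,.47))
E
```

```text
{'wide': array([0.6303967 , 0.05443185]), 'mid': array([0.57243426, 0.13672617]), 'narrow': array([ 0.54421901, -0.00257171])} [[ 0.97084197  0.23972042]
 [-0.23972042  0.97084197]]
[[-0.30329987  0.23185296]
 [-0.26574188 -0.07382575]
 [ 0.61901097 -0.67170738]
 [ 0.01006716 -0.02060829]
 [-0.33401587  0.11099855]
 [-0.03505177  0.27744837]
 [ 0.30903126  0.14584153]]
[ 586.96906895 -438.80006035 -238.70972753]
```

Request:
apply_moves:
  increments: [0,0,0,-40,0,0,0,0,-50,0,0,0,0,-50,0,0,0,0,-50,0,0,0,0,-50,0,0,0,0,0,0]
  squeeze: 20

```text
t: 1.3
eef_pos: [0.3047, -0.6017, 0.4784]
tool_rot: [-0.001, 0.973, 0.232, -0.0]
contact_force: [-0.4, 0.3, -0.3]
gripper_width: 0.001
```

Request:
apply_moves:
  increments: [0,30,-22,0,0,0,40,-30,0,0,0,45,-33,0,0,0,45,-33,0,0,0,45,-33,0,0,0,45,-33,0,0]

```text
t: 2.05
eef_pos: [0.4449, -0.3204, 0.4725]
tool_rot: [-0.003, 0.974, 0.228, -0.003]
contact_force: [0.8, -0.5, -1.2]
gripper_width: 0.002
```

```bash
python3 - <<'E'
from h import *
o=get_obs();print(o["t"],o["eef_pos"],o["q"].round(2))
x,y=T["wide"]; print(delta(x,y,.09))
E
```

```text
2.05 [ 0.44490347 -0.32039973  0.47247781] [ 0.62  0.15 -0.13  1.48  0.02  1.53 -0.62]
[ 334.14664974 -251.43232108  382.52258595]
```

Request:
apply_moves:
  increments: [0,45,-34,0,0,0,45,-34,0,0,0,45,-34,0,0,0,45,-34,0,0,0,45,-34,10,0,0,45,-34,30,0,0,30,-22,40,0,0,15,-12,40,0]

```text
t: 3.05
eef_pos: [0.6232, 0.0472, 0.3475]
tool_rot: [-0.003, 0.973, 0.23, -0.002]
contact_force: [-0.6, -0.4, -0.8]
gripper_width: 0.003
```

```bash
python3 - <<'E'
from h import *
o=get_obs();print(o["t"],o["eef_pos"],o["q"].round(2))
x,y=T["wide"]; print(delta(x,y,.09))
E
```

```text
3.05 [0.62318102 0.04721105 0.34753532] [ 0.11  0.34 -0.38  1.51  0.12  1.32 -1.39]
[ 10.51898966  -1.2486016  257.51978272]
```

Request:
apply_moves:
  increments: [0,10,-1,0,0,0,0,0,50,0,0,0,0,50,0,0,0,0,45,0,0,0,0,45,0,0,0,0,35,0,0,0,0,15,0,0,0,0,0,0]

```text
t: 4.05
eef_pos: [0.639, 0.0484, 0.1093]
tool_rot: [-0.001, 0.974, 0.227, 0.003]
contact_force: [-0.1, -0.1, 0.2]
gripper_width: 0.004
```

```bash
python3 - <<'E'
from h import *
o=get_obs();print(o["t"],o["eef_pos"],o["q"].round(2))
x,y=T["wide"]; print(delta(x,y,.07))
p,d=read_camera("side");cv2.imwrite("pics/side1.png",cv2.resize(p[130:300,200:440],None,fx=3,fy=3))
E
```

```text
4.05 [0.63898913 0.0484229  0.10926601] [ 0.08  0.57 -0.34  1.73  0.24  0.88 -1.48]
[-5.27334092 -9.17443376 39.24000992]
```

View pics/side1.png

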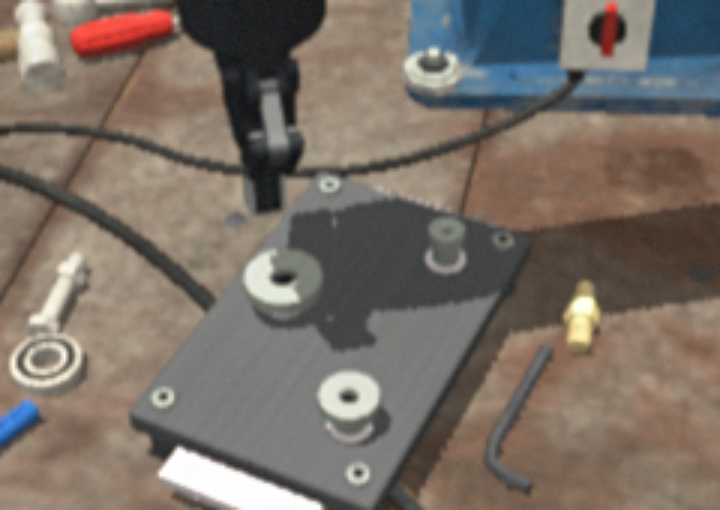

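The shut fingertips (crop ~262,208) hang above the wide head (crop ~283,280). They need to shift about -5, -9 mm in the tool axes before I descend.

Request:
apply_moves:
  increments: [0,-5,-9,0,0,0,0,0,0,0,0,0,0,15,0,0,0,0,13,0,0,0,0,0,0]

```text
t: 4.72
eef_pos: [0.6331, 0.0554, 0.0843]
tool_rot: [-0.0, 0.974, 0.227, 0.007]
contact_force: [-0.0, -0.2, -0.0]
gripper_width: 0.002
```

```bash
python3 - <<'E'
from h import *
o=get_obs();print(o["t"],o["eef_pos"],o["contact_force"])
x,y=T["wide"]; print(delta(x,y,.065))
p,d=read_camera("side");cv2.imwrite("pics/side2.png",cv2.resize(p[130:300,200:440],None,fx=3,fy=3))
p,d=read_camera("top");cv2.imwrite("pics/top2.png",cv2.resize(p[100:290,180:420],None,fx=3,fy=3))
E
```

```text
4.725 [0.63312271 0.05539292 0.08431634] [-0.03695436 -0.17813076 -0.01015639]
[-3.11660079 -0.39002662 19.27720396]
```

View pics/side2.png

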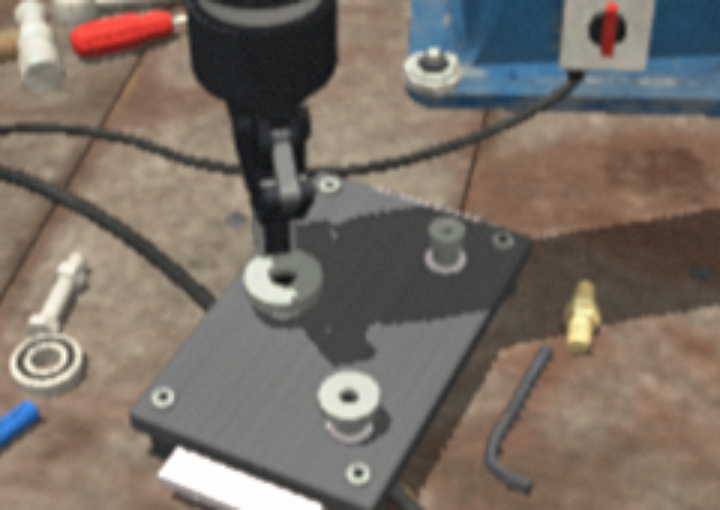

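The tip (crop ~278,252) sits just above the middle of the wide head. Next I'll approach gently.

Request:
apply_moves:
  increments: [0,-3,0,6,0,0,0,0,5,0,0,0,0,3,0,0,0,0,3,0,0,0,0,3,0]

```text
t: 5.45
eef_pos: [0.6319, 0.0542, 0.0647]
tool_rot: [-0.0, 0.974, 0.226, 0.008]
contact_force: [-0.2, 0.3, 0.2]
gripper_width: 0.004
```

Request:
apply_moves:
  increments: [0,0,0,2,0,0,0,0,2,0,0,0,0,2,0]

```text
t: 5.82
eef_pos: [0.6319, 0.0542, 0.059]
tool_rot: [0.0, 0.974, 0.226, 0.008]
contact_force: [-2.1, -0.4, 4.0]
gripper_width: -0.002
```

Sliding at 4 N, as described. I'll carry on to the stop.

Request:
apply_moves:
  increments: [0,0,0,2,0,0,0,0,2,0,0,0,0,2,0]

```text
t: 6.2
eef_pos: [0.6319, 0.0542, 0.0529]
tool_rot: [0.0, 0.974, 0.226, 0.008]
contact_force: [-1.9, -0.9, 3.0]
gripper_width: 0.001
```

Request:
apply_moves:
  increments: [0,0,0,1.5,0,0,0,0,1,0]

```text
t: 6.45
eef_pos: [0.632, 0.0542, 0.0511]
tool_rot: [0.0, 0.974, 0.226, 0.008]
contact_force: [-6.8, -1.5, 17.7]
gripper_width: -0.004
```

Request:
apply_moves:
  increments: [0,0,0,-3,0,0,0,0,-12,0,0,0,0,-25,0,0,0,0,0,0]

```text
t: 6.95
eef_pos: [0.6322, 0.0543, 0.0925]
tool_rot: [0.0, 0.974, 0.226, 0.009]
contact_force: [0.2, 0.3, -0.8]
gripper_width: -0.0
```

```bash
python3 - <<'E'
from h import *
o=get_obs();print(o["t"],o["eef_pos"],o["contact_force"])
x,y=T["mid"]; print(delta(x,y,.09))
p,d=read_camera("side");cv2.imwrite("pics/side3.png",cv2.resize(p[130:300,200:440],None,fx=3,fy=3))
E
```

```text
6.95 [0.63220874 0.05433624 0.09250198] [ 0.18131281  0.3377327  -0.78352763]
[ -17.33432003 -100.31733339    1.81784402]
```

View pics/side3.png

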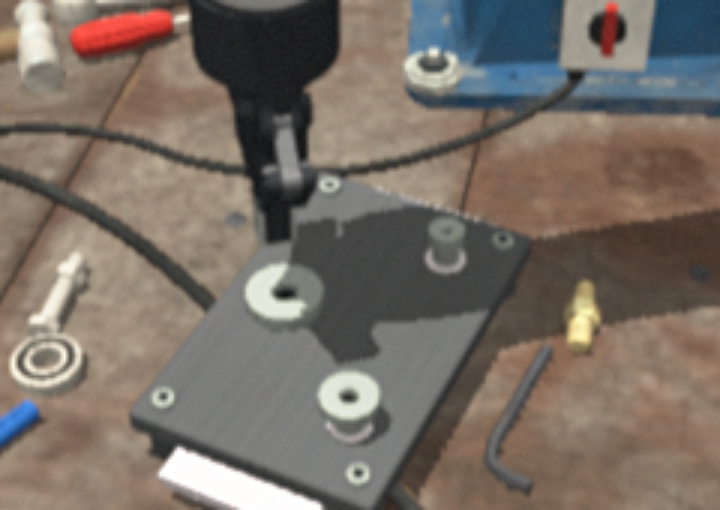

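The wide head (crop ~283,293) is flat on the plate, while the mid (349,395) and narrow (446,232) heads still stand proud. The middle one is next.

Request:
apply_moves:
  increments: [0,-3,-20,-8,0,0,-5,-30,0,0,0,-5,-30,0,0,0,-4,-20,0,0,0,0,0,0,0,0,0,0,0,0]

```text
t: 7.75
eef_pos: [0.5644, 0.1433, 0.0971]
tool_rot: [-0.001, 0.974, 0.228, 0.005]
contact_force: [0.2, 0.0, 0.7]
gripper_width: -0.004
```

```bash
python3 - <<'E'
from h import *
o=get_obs();print(o["t"],o["eef_pos"],o["contact_force"],o["tool_rot"])
x,y=T["mid"]; print(delta(x,y,.08))
E
```

```text
7.75 [0.56439858 0.14331358 0.09705649] [0.22556526 0.04319375 0.67208829] [-0.00107017  0.97356186  0.22837035  0.00481089]
[ 4.09990063  9.47161488 17.0988058 ]
```

Request:
apply_moves:
  increments: [0,4,9,0,0,0,0,0,0,0,0,0,0,8,0,0,0,0,0,0]

```text
t: 8.25
eef_pos: [0.5739, 0.1336, 0.0881]
tool_rot: [-0.001, 0.974, 0.226, 0.005]
contact_force: [-0.9, 0.0, -0.0]
gripper_width: -0.004
```

```bash
python3 - <<'E'
from h import *
o=get_obs();print(o["t"],o["eef_pos"],o["contact_force"],o["tool_rot"])
x,y=T["mid"]; print(delta(x,y,.07))
p,d=read_camera("side");cv2.imwrite("pics/side4.png",cv2.resize(p[130:300,200:440],None,fx=3,fy=3))
E
```

```text
8.25 [0.57394947 0.13361765 0.08807639] [-0.90084123  0.02373097 -0.02437326] [-5.49288782e-04  9.74092446e-01  2.26100224e-01  4.72168760e-03]
[-0.16175594 -3.4773859  18.07197867]
```

View pics/side4.png

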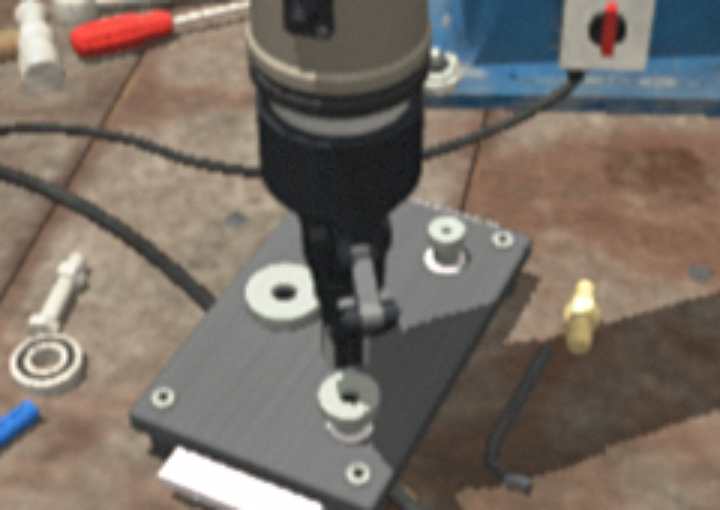

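The tip (crop ~348,368) is over the mid head. I'll make a small -3 mm correction along tool y and then press.

Request:
apply_moves:
  increments: [0,0,-3,7,0,0,0,0,5,0,0,0,0,4,0,0,0,0,3,0,0,0,0,2,0]

```text
t: 8.93
eef_pos: [0.5728, 0.1373, 0.066]
tool_rot: [-0.001, 0.974, 0.227, 0.005]
contact_force: [-0.4, -0.1, -0.0]
gripper_width: -0.005
```

Request:
apply_moves:
  increments: [0,0,0,2,0,0,0,0,2,0,0,0,0,2,0,0,0,0,2,0]

```text
t: 9.43
eef_pos: [0.5728, 0.1374, 0.0584]
tool_rot: [-0.001, 0.974, 0.226, 0.005]
contact_force: [-2.1, 0.8, 4.2]
gripper_width: 0.002
```

Request:
apply_moves:
  increments: [0,0,0,2,0,0,0,0,2,0,0,0,0,2,0]

```text
t: 9.8
eef_pos: [0.5729, 0.1373, 0.0521]
tool_rot: [-0.001, 0.974, 0.226, 0.005]
contact_force: [-1.9, -1.1, 4.3]
gripper_width: 0.0
```

Request:
apply_moves:
  increments: [0,0,0,1,0,0,0,0,0.7,0]

```text
t: 10.05
eef_pos: [0.5729, 0.1373, 0.051]
tool_rot: [-0.0, 0.974, 0.226, 0.005]
contact_force: [-5.4, -1.9, 14.9]
gripper_width: -0.005
```

At the stop. I'll lift and head for the narrow one.

Request:
apply_moves:
  increments: [0,0,0,-3,0,0,0,0,-15,0,0,0,0,-30,0,0,0,0,0,0]

```text
t: 10.55
eef_pos: [0.5733, 0.1375, 0.1014]
tool_rot: [-0.001, 0.974, 0.226, 0.006]
contact_force: [-0.0, 0.4, -0.2]
gripper_width: 0.0
```

```bash
python3 - <<'E'
from h import *
o=get_obs();print(o["t"],o["eef_pos"],o["contact_force"])
x,y=T["narrow"]; print(delta(x,y,.1))
E
```

```text
10.55 [0.57326449 0.13749747 0.10136534] [-0.02863062  0.42148524 -0.24575411]
[-87.87756941 112.88112895   0.51277187]
```

Request:
apply_moves:
  increments: [0,-20,25,-5,0,0,-30,38,0,0,0,-25,33,0,0,0,-10,10,0,0,0,0,0,0,0,0,0,0,0,0]

```text
t: 11.3
eef_pos: [0.5434, 0.0049, 0.1055]
tool_rot: [-0.002, 0.974, 0.228, 0.007]
contact_force: [1.2, -0.2, 0.4]
gripper_width: 0.0
```

```bash
python3 - <<'E'
from h import *
o=get_obs();print(o["t"],o["eef_pos"],o["contact_force"],o["tool_rot"])
x,y=T["narrow"]; print(delta(x,y,.08))
E
```

```text
11.3 [0.54343633 0.00490356 0.10545549] [ 1.17443163 -0.21343736  0.44987479] [-0.00187958  0.97353955  0.22841027  0.00677911]
[-2.98122131  7.05765405 25.41212267]
```

Request:
apply_moves:
  increments: [0,-3,7,0,0,0,0,0,0,0,0,0,0,10,0,0,0,0,5,0,0,0,0,0,0]

```text
t: 11.92
eef_pos: [0.5446, 0.0009, 0.089]
tool_rot: [-0.003, 0.973, 0.231, 0.007]
contact_force: [-0.5, -0.1, 0.5]
gripper_width: -0.002
```

```bash
python3 - <<'E'
from h import *
o=get_obs();print(o["t"],o["eef_pos"],o["contact_force"],o["tool_rot"])
x,y=T["narrow"]; print(delta(x,y,.07))
p,d=read_camera("side");cv2.imwrite("pics/side5.png",cv2.resize(p[130:300,200:440],None,fx=3,fy=3))
E
```

```text
11.925 [0.54459732 0.00085851 0.08899824] [-0.47358366 -0.1415636   0.47762719] [-0.00269816  0.97291472  0.23104396  0.00695386]
[-2.16063884  2.93254771 18.96244328]
```

View pics/side5.png

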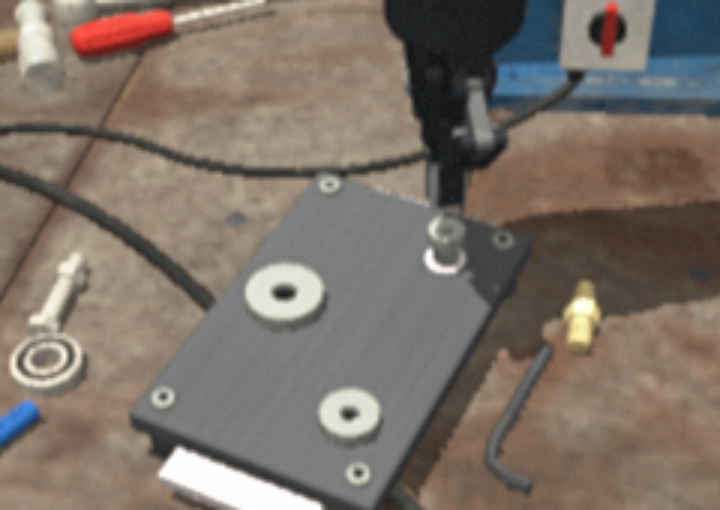

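The wide and mid heads are flat on the plate. The tip (crop ~446,205) is over the narrow head (446,232).

Request:
apply_moves:
  increments: [0,-2,3,3,0,0,0,0,3,0,0,0,0,0,0]

```text
t: 12.35
eef_pos: [0.5444, -0.0031, 0.0829]
tool_rot: [-0.003, 0.973, 0.231, 0.007]
contact_force: [0.4, -0.1, -0.9]
gripper_width: -0.003
```

```bash
python3 - <<'E'
from h import *
x,y=T["narrow"]; print(delta(x,y,.065))
E
```

```text
[-0.22630734 -0.56694179 17.91759157]
```

Request:
apply_moves:
  increments: [0,0,0,6,0,0,0,0,5,0,0,0,0,4,0,0,0,0,2,0,0,0,0,2,0,0,0,0,2,0]

```text
t: 13.1
eef_pos: [0.5447, -0.0029, 0.061]
tool_rot: [-0.002, 0.973, 0.231, 0.007]
contact_force: [-0.6, 0.4, 3.5]
gripper_width: -0.001
```

Request:
apply_moves:
  increments: [0,0,0,2,0,0,0,0,2,0,0,0,0,2,0]

```text
t: 13.48
eef_pos: [0.5448, -0.0029, 0.0549]
tool_rot: [-0.002, 0.973, 0.231, 0.007]
contact_force: [-1.8, -0.4, 3.9]
gripper_width: 0.001
```

Request:
apply_moves:
  increments: [0,0,0,2,0,0,0,0,1,0,0,0,0,1,0]

```text
t: 13.85
eef_pos: [0.5448, -0.0029, 0.051]
tool_rot: [-0.002, 0.973, 0.231, 0.007]
contact_force: [-5.0, -0.5, 17.1]
gripper_width: -0.003
```

Home. I'll lift well clear and check.

Request:
apply_moves:
  increments: [0,0,0,-3,0,0,0,0,-15,0,0,0,0,-40,0,0,0,0,-50,0,0,0,0,-50,0,0,0,0,-50,0,0,0,0,0,0,0,0,0,0,0]

```text
t: 14.85
eef_pos: [0.5424, -0.004, 0.2695]
tool_rot: [-0.002, 0.973, 0.231, 0.009]
contact_force: [0.3, 0.6, -1.3]
gripper_width: -0.001
```

```bash
python3 - <<'E'
from h import *
o=get_obs();print(o["t"],o["eef_pos"],o["contact_force"],abs(o["joint_vel"]).max())
for n in("side","top"):
    p,d=read_camera(n);cv2.imwrite(f"pics/{n}6.png",cv2.resize(p[80:300,180:440],None,fx=2.7,fy=2.7))
    d0=np.load(f"{n}0.npy");p0=cv2.imread(f"pics/{n}0.png")
    for t in("bush_wide_top","bush_mid_top","bush_narrow_top","bearing_b","hexkey","bolt_a","fitting_a"):
        for r in outline_of(n,t)[:1]:
            m=r["pixels"]&(d>0);u,v=r["extent"][:2]
            print(n,t,round(r["p"],2),np.round(r["extent"],1),world(n,u,v,np.median(d[m])).round(4), "img diff",np.abs(p[m].astype(int)-p0[m]).mean().round(1))
E
```

```text
14.85 [ 0.54240641 -0.00399262  0.26954372] [ 0.32974178  0.64423369 -1.32184516] 0.028187311146006887
side bush_wide_top 0.98 [295.2 229.7  29.   23.5] [0.6257 0.0598 0.0474] img diff 63.0
side bush_mid_top 0.59 [316.9 269.   19.6  21.2] [0.5685 0.1396 0.0484] img diff 62.6
side bush_narrow_top 0.16 [374.2 271.6  19.5  50.4] [0.4802 0.0888 0.0046] img diff 2.3
side bearing_b 0.84 [214.6 251.6  21.4  22.3] [0.765  0.1056 0.0081] img diff 3.2
side hexkey 0.84 [371.8 268.8  19.4  50.6] [0.4852 0.0816 0.0024] img diff 2.2
side bolt_a 0.76 [221.1 228.   16.9  29.6] [0.7742 0.0495 0.0111] img diff 3.2
side fitting_a 0.45 [393.4 236.4  14.1  26.9] [0.4567 0.0053 0.0114] img diff 35.0
top bush_wide_top 0.52 [286.9 170.1   9.3  21.9] [0.6228 0.0687 0.0509] img diff 23.4
top bush_mid_top 0.69 [266.6 182.9 100.9 103.9] [0.603  0.105  0.0402] img diff 18.7
top bearing_b 0.58 [268.1  96.2  23.1  20.9] [0.7685 0.1025 0.0117] img diff 21.8
top hexkey 0.88 [284.8 248.1  57.1  15.1] [0.4899 0.0771 0.007 ] img diff 14.3
top bolt_a 0.56 [298.8  90.6  36.7   7. ] [0.7764 0.0458 0.0157] img diff 25.5
```

View pics/side6.png

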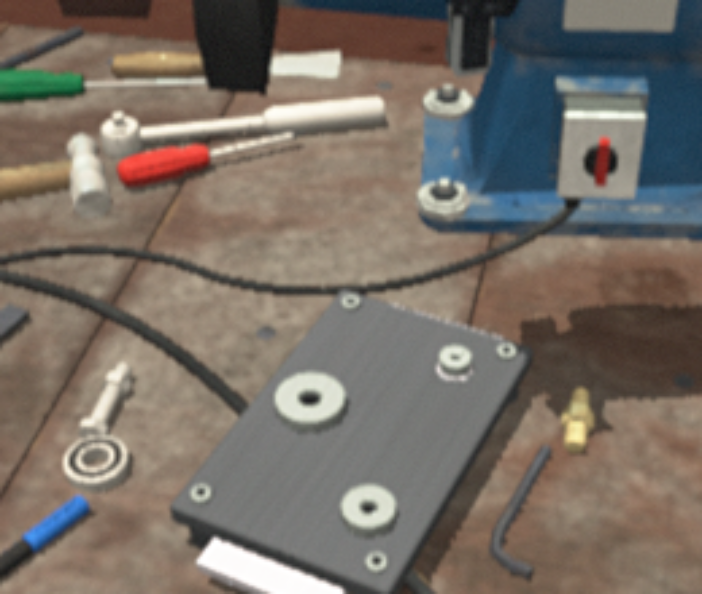

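```bash
python3 - <<'E'
from h import *
p,d=read_camera("side")
for k,(u,v) in dict(wide=(295,228),mid=(316,267.5),narrow=(348.5,212.2)).items():
    c=get_calibration("side")
    best=None
    g=p[...,1]
    yy,xx=np.mgrid[:400,:640];r={'wide':10,'mid':7,'narrow':4}[k]
    m=(abs(xx-u)<=r)&(abs(yy-v)<=r*.6)&(g>140)&(d>0)
    P=np.array([world("side",x,y,d[y,x]) for y,x in zip(*np.where(m))]); print(k,len(P),np.median(P,0).round(4), T[k].round(4))
    for z in (.051,.055,.060,.065):
        q=c["camera_from_world"]@[*T[k],z,1]; s=np.array(c["mtx"])@q[:3]; print("   z",z,(s[:2]/s[2]).round(1),"seen",u,v)
cv2.imwrite("pics/n.png",cv2.resize(p[195:235,325:375],None,fx=12,fy=12,interpolation=cv2.INTER_CUBIC))
E
```

```text
wide 232 [0.6261 0.0567 0.0489] [0.6304 0.0544]
   z 0.051 [293.3 225.7] seen 295 228
   z 0.055 [293.2 224.1] seen 295 228
   z 0.06 [293.  222.1] seen 295 228
   z 0.065 [292.9 220. ] seen 295 228
mid 102 [0.5706 0.1366 0.0493] [0.5724 0.1367]
   z 0.051 [314.9 266.2] seen 316 267.5
   z 0.055 [314.8 264.6] seen 316 267.5
   z 0.06 [314.8 262.5] seen 316 267.5
   z 0.065 [314.7 260.5] seen 316 267.5
narrow 39 [ 0.5418 -0.0048  0.0485] [ 0.5442 -0.0026]
   z 0.051 [347.3 210.9] seen 348.5 212.2
   z 0.055 [347.4 209.3] seen 348.5 212.2
   z 0.06 [347.5 207.3] seen 348.5 212.2
   z 0.065 [347.5 205.2] seen 348.5 212.2
```

View pics/n.png

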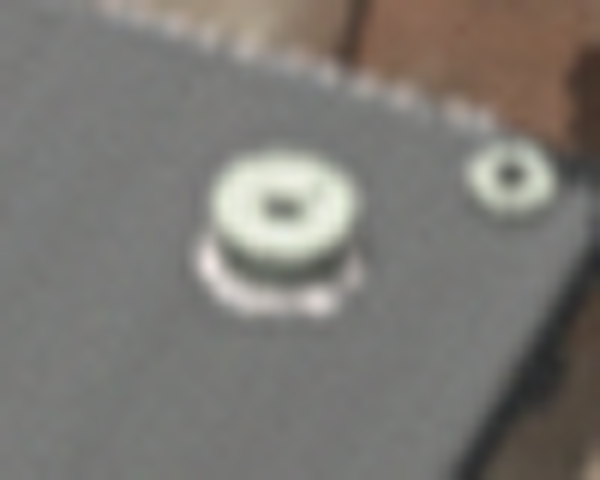

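All three tops measure the same height in the depth image (48.5–49.3 mm, a common offset of about 2 mm). They are home, so I'm handing in.

```bash
python3 -c "
from station import *
print(hand_in())"
```

```text
the job is handed in; nothing more can be done
None
```

I pressed the three bushes home with the shut fingertips, widest first, then the middle, then the narrowest. I handed the job in at about 15 s of the 48 s allowed.

- **Force:** each bush slid at about 4 N and stopped with the TCP at z = 0.051 m. At the stops the vertical force read 15–18 N (under 20 N in total), against the 35 N limit.
- **Heights:** the side camera's depth put the three tops at 48.9, 49.3 and 48.5 mm. They agree with each other, and all lie about 2 mm below the expected 51 mm, which is within the calibration error. The liner ring showing round the narrow head is simply wider than that head.
- **Loose parts:** the bearing, bolt and hex key looked unchanged in the side picture. The hose fitting differed more (image difference 35, against 2–3 for the others). I put that down to the arm's shadow, as the arm never came near it, but I did not measure it separately.
- **Checks that failed or disagreed:**
  - In the last pictures the network misread the narrow bush as the hex key in the side view and did not find it from the top. It also mislocated the wide and mid bushes in the top view, so I relied on depth and force instead.
  - The top picture's image differences were not useful, because the arm was in view.

The arm ended clear of everything, about 0.27 m above the bench.

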